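Hold a gauge glass in the strain viewer

ROBOT

A 6-joint arm with a two-finger parallel gripper is mounted at the origin on the work surface. World frame = base frame: x ahead of the robot, y to its left, z up, the work surface at z = 0. Lengths are in m, angles in rad, forces in N, time in s.
With the tool pointing down it reaches from about 0.275 to 0.775 m from the base axis. Payload 14.6 kg.
Tool frame: the origin (TCP) lies midway between the tips of the shut fingers; the grasp point (between the pads) lies 19 mm behind it (bot.grip_depth is the distance from the TCP to the grasp point, in m); z points along the fingers, x is the direction in which the jaws open and shut, and the axes are right-handed (so a half turn about z gives the same grasp; the last joint's range is limited). The gripper opens to 85 mm and grips with 20 to 120 N. Pads are 22 mm wide; open, the fingers measure 114 mm over their backs; the gripper's body (76 mm by 85 mm) begins 54 mm behind the grasp point. The pads swing forward as they close: fully open they stand 13 mm farther back than shut.
Start: joints at [1.036, 0.263, -0.048, 1.259, 0, 1.415], TCP at [0.195, 0.488, 0.231] pointing down, gripper open.
Joint ranges: [-2.65, 2.65], [-0.89, 1.7], [-1.18, 1.37], [-2.13, 2.11], [-1.35, 1.29], [-3.14, 3.14]. Speed limits (rad/s): [1.89, 1.89, 2.57, 2.79, 3.14, 3.14].

INTERFACE

Orientations are given as a rotation vector (axis times angle).
In Python, from plant import status, viewer, bot gives the robot as it stands.
- The arm moves only by the tool jog_arm, never from a script. Its argument "increments" is a list of rows, each a list of 7 numbers: the gripper command: -1 is shut, 1 is fully open, values between are in proportion, then the shift along the world's x, y, z in m, then the turn, a rotation vector about the world's x, y, z in rad. In form: [[claw, tx, ty, tz, wx, wy, wz], ...]. A call has 1 to 12 rows; each row shifts and turns the commanded pose from where the row before left it; what a row does not reach is not made up. A row lasts 1/12 s, in which the tool goes at most 41.7 mm and 7.16 degrees, less where a joint would pass 70% of its speed; a pose out of reach is approached as far as the arm can. A call is refused whole if a number of a shift passes 0.0417 or a number of a turn 0.125, either way. A call with a gripper value outside its range is refused whole. The fingers move at their own pace and stop on an object; "grip_force" is the grip in N (left out, the last holds). Time passes only in rows, so rows that do not move let the fingers close. It gives the time, the measured TCP pose, the force and the opening at its end, in the units of the state.
- status.get_state(): the state, without advancing time (a new reading comes with each control period).
- viewer.capture(name): name is "side" or "top" or "wrist"; returns a dict with "frame" (420x560x3 uint8, blue, green, red), "intrinsics" (3x3 intrinsics, pixels), "extrinsics" (4x4, takes a point from camera to world coordinates). Camera axes: x right, y up, looking along -z (the intrinsics and any distortion apply to the point x, -y, -z); pixel columns grow to the right and rows downward; lengths in m; the calibration is good to about 2 mm. A picture is of the moment at which its call begins. There is no depth.
- bot.sign_off(): hands the job in, once; it reports no verdict.
The state is a dict: "t": time; "joint_positions": joint angles; "qvel": joint speeds; "joint_torque": joint torques, N m; "ee_pos": TCP position; "eef_rot": TCP orientation; "wrist_force": force on the tool from outside, world axes, zero at the start; "wrist_torque": the same for the moment, N m; "grip_width": opening from 0.0 (shut) to 1.0 (fully open).
Only numpy, scipy, OpenCV 4.12 (cv2) and the standard library are available. Lean on these libraries where they do the work, as an engineer would, in place of code of your own. Each camera call takes 0.05 s, during which the arm holds its last target. There are 200 camera calls.

TASK

Start the lamp of the strain viewer by pressing the treadle of its foot switch down to its stop with the gripper and letting it come up again. Then take the long gauge glass out of the rack, gripping it near its top end by its two narrow frosted edges only (never touch its polished faces), and hold it upright in the middle of the light path between the viewer's two windows, polished faces square to the light. Finish while holding it there, still; do not knock the viewer, and leave the two short glasses, the shackle and the spanner where they are.

Things in the scene. Friction and masses are not known exactly. Their poses are not given: they have to be found in the camera images.
- treadle (a joint): Treadle of the foot switch (yellow cast base 175 x 104 mm on the bench; black ribbed treadle 150 x 80 mm, hinged across its heel end, toe end sprung up). 0 = fully up, 0.20 rad = down on its stop; it springs back when let go. Pressed near the toe it needs about 5 N to start and 12 N at the stop. A full press starts the lamp, which stays on; more presses do no harm.
- treadle_pad (a point): The point to press: top of the treadle's rubber, middle of its width, 115 mm from the hinge, 30 mm from the toe edge. It moves with the treadle: 64 mm above the bench when up, 41 mm at the stop (23 mm of travel, nearly straight down). x axis from hinge to toe (sloping up 0.26 rad when up, 0.06 rad at the stop), y along the hinge.
- gauge_mid (a point): Centre of the long gauge glass: a clear greenish glass plate 34 x 17 x 140 mm, 0.18 kg, on end in any one of the rack's pockets, the tallest of the three. In the rack its centre is 82 mm, its top 152 mm above the bench. x axis across the 34 mm width: the two frosted white narrow edges look along +x and -x. y axis through the thickness: the polished faces look along +y and -y. z up its length.
- rack: Hardwood rack fixed on the bench, 80 x 160 mm, 42 mm high, origin at the middle of its underside. Three pockets in a row along its y axis at -50, 0 and +50 mm, 30 mm deep, 1.25 mm clear all round; a glass lifts straight up and out. The glasses stand with their wide faces towards one another, their frosted edges looking along the rack's x axis.
- viewer: Strain viewer (polariscope) fixed on the bench, origin under its middle. Base plate 130 (x) by 320 mm (y), top 23 mm above the bench; white lamp house at its +y end, grey analyser upright with dark round window at its -y end, both 191 mm high and at most 120 mm wide (x). The light runs along its y axis. The gap between the windows is 177 mm long, open to the front (-x), back and top.
- light_mid (a point): Middle of the viewer's light path: half-way between the two windows (82 mm in diameter), on the line through their centres, 120 mm above the bench. Axes as the viewer's: y is the direction of the light, z is up.
- short_a_mid (a point): Bystander: a short gauge glass, 95 mm long, 34 mm wide and 17 mm thick, otherwise like the long one, standing in another pocket of the same rack (its top is 107 mm above the bench). Point at its centre, axes as for the long glass. Stays where it is.
- short_b_mid (a point): Bystander: a second short gauge glass, 95 mm long, 34 mm wide and 17 mm thick, otherwise like the long one, standing in another pocket of the same rack (its top is 107 mm above the bench). Point at its centre, axes as for the long glass. Stays where it is.
- shackle: Bystander: loose steel bow shackle lying flat on the bench between the robot and the viewer, about 85 x 65 mm and 18 mm high, origin under its middle. Stays where it is.
- spanner: Bystander: loose steel spanner, 180 mm long and 8 mm high, lying on the bench beyond the viewer, origin under its middle. Stays where it is.
Things that resemble listed ones, but are neither listed nor needed, are in the scene too. Leave any brown or purple look-alike of the part that bears gauge_mid alone.

How it is judged:
By the outcome, as a careful person would: the job done as asked, in the order asked, and still so for the second after the job is handed in, while the arm keeps its last pose, push and grip.
It also fails if it takes over 67 s, if anything falls off the work surface, if the arm or the gripper's body presses on something with over 40 N, if the wrist force passes 120 N, or if a joint passes its speed limit or range.

## Working session

There is one attempt and no reset: what is moved stays moved. The work goes in short steps, Python scripts to look and compute and a tool call to move; the robot and the scene stay as the last step left them, time stands still between calls to the robot, and variables do not carry over. Pictures are saved under pics/ and viewed, about 8 in all and at most 12, crops included, and the job is handed in when it is done.

Besides the shell and the picture viewer there is one more tool, called after ">>>" in YAML: its name, and indented under it one key for each argument. jog_arm: Moves the arm, as the interface text tells. Its arguments: {"type":"object","properties":{"increments":{"type":"array","items":{"type":"array","items":{"type":"number"}}},"grip_force":{"type":"number"}},"required":["increments"]}

```bash
mkdir -p pics; ls; cat > h.py <<'E'
import numpy as np, cv2
from plant import status, viewer, bot
def cap(n,save=None):
    d=viewer.capture(n)
    if save: cv2.imwrite('pics/'+save,d['frame'])
    return d
def ray(d,u,v):
    K=np.array(d['intrinsics']);T=np.array(d['extrinsics'])
    p=np.linalg.inv(K)@[u,v,1]
    r=T[:3,:3]@np.array([p[0],-p[1],-p[2]]); return T[:3,3],r/np.linalg.norm(r)
def onz(d,u,v,z):
    o,r=ray(d,u,v); return o+r*(z-o[2])/r[2]
def proj(d,P):
    K=np.array(d['intrinsics']);T=np.array(d['extrinsics'])
    c=T[:3,:3].T@(np.array(P)-T[:3,3]); q=K@[c[0],-c[1],-c[2]]; return q[:2]/q[2]
def tri(d1,p1,d2,p2):
    (o1,r1),(o2,r2)=ray(d1,*p1),ray(d2,*p2)
    s=np.linalg.lstsq(np.c_[r1,-r2],o2-o1,rcond=None)[0]
    a,b=o1+s[0]*r1,o2+s[1]*r2; return (a+b)/2,np.linalg.norm(a-b)
E
python3 - <<'E'
from h import *
np.set_printoptions(precision=3,suppress=True)
for n in ('top','side'):
    d=cap(n,n+'0.png'); print(n,d.keys(),d['intrinsics'],d['extrinsics'])
print(status.get_state())
E
```

```text
pics
top dict_keys(['frame', 'intrinsics', 'extrinsics']) [[439.299   0.    274.035]
 [  0.    439.299 207.67 ]
 [  0.      0.      1.   ]] [[ 0.018  0.984 -0.176  0.362]
 [-1.     0.018 -0.004 -0.038]
 [-0.001  0.176  0.984  1.218]
 [ 0.     0.     0.     1.   ]]
side dict_keys(['frame', 'intrinsics', 'extrinsics']) [[486.683   0.    272.66 ]
 [  0.    486.683 213.168]
 [  0.      0.      1.   ]] [[-0.698 -0.589  0.408  1.091]
 [ 0.716 -0.572  0.401  0.472]
 [-0.003  0.572  0.821  1.117]
 [ 0.     0.     0.     1.   ]]
{'t': 0.1, 'joint_positions': array([ 1.036,  0.263, -0.049,  1.259,  0.   ,  1.415]), 'qvel': array([-0.   , -0.001,  0.001, -0.001,  0.001,  0.001]), 'joint_torque': array([  0.003, -63.858,  38.506,   0.01 ,  -0.   ,   0.   ]), 'ee_pos': array([0.195, 0.487, 0.231]), 'eef_rot': array([ 2.601,  1.762, -0.001]), 'wrist_force': array([0.84 , 0.59 , 0.001]), 'wrist_torque': array([-0.006,  0.032,  0.037]), 'grip_width': 0.99589182837063}
```

View pics/top0.png

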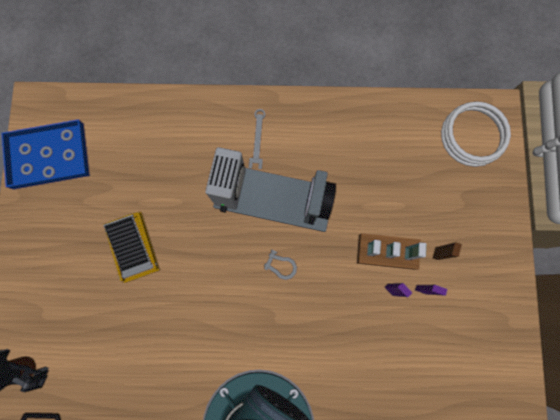

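View pics/side0.png

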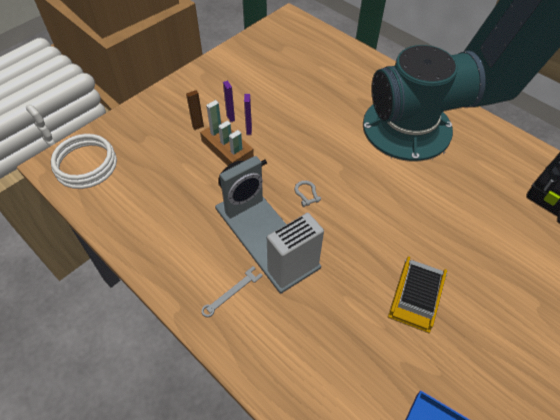

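The top view shows the treadle at about (130,246), the viewer at (270,190) with its lamp house to the left, the shackle at (282,265), and the rack at (390,250). The long glass is in the right-hand pocket at (416,250), with brown and purple look-alikes beside it. I'll look at enlarged crops next.

```bash
python3 - <<'E'
from h import *
t=cv2.imread('pics/top0.png'); s=cv2.imread('pics/side0.png')
def crop(im,u,v,w,h,W,H): return cv2.resize(im[v:v+h,u:u+w],(W,H),interpolation=cv2.INTER_CUBIC)
a=np.hstack([crop(t,95,205,75,80,281,300),crop(t,200,140,140,100,420,300)])
b=np.hstack([crop(t,350,225,80,50,480,300)])
a=cv2.copyMakeBorder(a,0,0,0,800-a.shape[1],0); 
b=np.hstack([b,crop(s,375,245,85,90,283,300)]);b=cv2.copyMakeBorder(b,0,0,0,800-b.shape[1],0)
cv2.imwrite('pics/m1.png',np.vstack([a,b]))
hsv=cv2.cvtColor(t,cv2.COLOR_BGR2HSV)
# yellow base
for nm,im in(('top',t),('side',s)):
    hs=cv2.cvtColor(im,cv2.COLOR_BGR2HSV)
    m=cv2.inRange(hs,(18,180,90),(32,255,255)); m=cv2.morphologyEx(m,cv2.MORPH_CLOSE,np.ones((25,25)))
    cs=cv2.findContours(m,0,2)[0]
    for c in cs:
        if cv2.contourArea(c)>200: print(nm,'yellow',cv2.minAreaRect(c),cv2.boxPoints(cv2.minAreaRect(c)).tolist())
for (u,v) in ((270,195),(320,190),(375,262),(400,262),(230,290)): print((u,v),t[v,u],hsv[v,u])
E
```

```text
top yellow ((130.50497436523438, 246.8688201904297), (63.1130256652832, 39.761383056640625), 72.52522277832031) [[102.0658187866211, 222.73855590820312], [139.99217224121094, 210.79876708984375], [158.94412231445312, 270.99908447265625], [121.01777648925781, 282.9388732910156]]
side yellow ((418.4042663574219, 294.46978759765625), (45.62139892578125, 65.79720306396484), 17.52556800842285) [[386.7455749511719, 318.9722900390625], [406.5591735839844, 256.229248046875], [450.0629577636719, 269.96728515625], [430.2493591308594, 332.7103271484375]]
(270, 195) [113 107  96] [101  38 113]
(320, 190) [109 104  95] [101  33 109]
(375, 262) [ 55  86 123] [ 14 141 123]
(400, 262) [ 48  76 110] [ 14 144 110]
(230, 290) [ 92 126 159] [ 15 107 159]
```

View pics/m1.png

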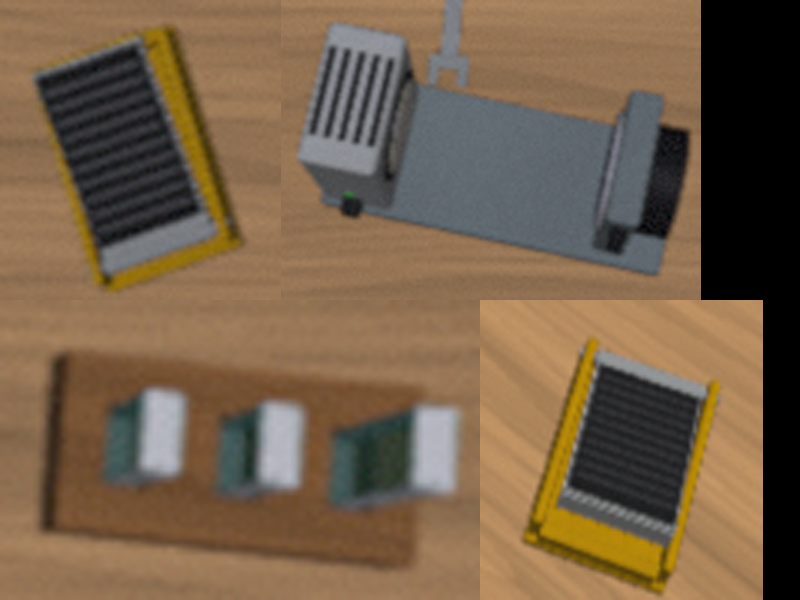

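```bash
cat > m.py <<'E'
from h import *
np.set_printoptions(precision=4,suppress=True)
class D(dict): pass
t=cap('top'); s=cap('side')
P=lambda x,y:(95+x/3.75,205+y/3.75); S=lambda x,y:(375+(x-480)/3.333,245+(y-300)/3.333)
V=lambda x,y:(200+(x-281)/3,140+y/3); R=lambda x,y:(350+x/6,225+(y-300)/6)
print('rubber');
Q=[]
for a,b in (((38,78),(672,525)),((138,42),(568,487)),((198,212),(600,367)),((100,245),(703,397))):
    p,e=tri(t,P(*a),s,S(*b)); Q.append(p); print(p,e)
print('viewer plate z.023', [onz(t,*V(*p),.023) for p in ((658,274),(322,205),(415,82),(612,120))])
def quad(n,ps,z,f):
    q=np.array([onz(t,*f(*p),z) for p in ps]); e=np.roll(q,-1,0)-q
    print(n,'c',q.mean(0),'len',np.linalg.norm(e,axis=1),'ang deg',np.degrees(np.arctan2(e[:,1],e[:,0])));return q
quad('lamp',((332,22),(408,36),(378,174),(301,160)),.191,V)
quad('analy',((632,92),(664,95),(640,230),(608,228)),.191,V)
quad('rack',((65,355),(424,388),(412,567),(52,530)),.042,R)
quad('long',((418,408),(458,410),(452,495),(412,493)),.152,R)
quad('s1',((264,402),(305,405),(298,490),(257,488)),.107,R)
quad('s2',((145,388),(187,392),(179,478),(137,474)),.107,R)
for n,d in(('top',t),('side',s)):
    hs=cv2.cvtColor(d['frame'],cv2.COLOR_BGR2HSV)
    m=cv2.inRange(hs,(95,15,85),(112,60,140))
E
python3 m.py
```

```text
rubber
[0.5106 0.4156 0.0626] 0.0032092957441310055
[0.5375 0.3469 0.0625] 0.003686001204773234
[0.4209 0.3038 0.0297] 0.0001523214678808843
[0.3946 0.3725 0.0365] 0.005492346807480737
viewer plate z.023 [array([ 0.5121, -0.1753,  0.023 ]), array([0.5705, 0.1339, 0.023 ]), array([0.689 , 0.0517, 0.023 ]), array([ 0.6557, -0.1328,  0.023 ])]
lamp c [0.6295 0.087  0.191 ] len [0.063  0.1162 0.0626 0.1165] ang deg [-99.7862 169.9256  80.5607  -9.878 ]
analy c [ 0.5816 -0.1388  0.191 ] len [0.0258 0.1118 0.0253 0.1126] ang deg [-94.5045 170.0728  87.4105  -9.6179]
rack c [ 0.4585 -0.3439  0.042 ] len [0.1607 0.0799 0.1593 0.0784] ang deg [-94.2587 173.897   85.191   -5.1521]
long c [ 0.4542 -0.3949  0.152 ] len [0.0162 0.0346 0.0161 0.0345] ang deg [-91.8374 173.5642  88.1811  -6.2853]
s1 c [ 0.4591 -0.3452  0.107 ] len [0.0173 0.036  0.0172 0.0365] ang deg [-93.1701 173.4775  88.2514  -6.3141]
s2 c [ 0.4637 -0.2953  0.107 ] len [0.0178 0.0365 0.0177 0.0365] ang deg [-94.4394 173.3244  85.5943  -6.5169]
```

```bash
python3 - <<'E'
from h import *
np.set_printoptions(precision=4,suppress=True)
t=cap('top'); s=cap('side')
P=lambda x,y:(95+x/3.75,205+y/3.75); S=lambda x,y:(375+(x-480)/3.333,245+(y-300)/3.333)
for d,f,a,b,n in ((t,P,(88,60),(149,229),'top'),(s,S,(620,506),(651,382),'side')):
    toe=onz(d,*f(*a),.0715); heel=onz(d,*f(*b),.036)
    e=(toe-heel)[:2]; L=np.linalg.norm(e); e/=L
    print(n,toe,heel,L,np.degrees(np.arctan2(e[1],e[0])),'pad',toe[:2]-.028*e)
# base outline at bench from side view (front bottom corners) 
for p in ((524,542),(660,592),(718,385)): print('side z0',onz(s,*S(*p),.0),'z.02',onz(s,*S(*p),.02))
for p in ((243,241),(108,290),(172,26)): print('top z.02',onz(t,*P(*p),.02))
E
```

```text
top [0.5236 0.3766 0.0715] [0.4079 0.3362 0.036 ] 0.12251784956210442 19.25057738785852 pad [0.4972 0.3673]
side [0.5276 0.3837 0.0715] [0.4088 0.3396 0.036 ] 0.12670992507213405 20.332230603618942 pad [0.5014 0.3739]
side z0 [0.5615 0.3437 0.    ] z.02 [0.5709 0.346  0.02  ]
side z0 [0.5244 0.4363 0.    ] z.02 [0.5345 0.437  0.02  ]
side z0 [0.3521 0.3739 0.    ] z.02 [0.3654 0.3757 0.02  ]
top z.02 [0.4012 0.2728 0.02  ]
top z.02 [0.3647 0.3674 0.02  ]
top z.02 [0.5573 0.3353 0.02  ]
```

>>> jog_arm:
  increments:
    - [-1,0.04,-0.015,0,0,0,0]
    - [-1,0.04,-0.015,0,0,0,0]
    - [-1,0.04,-0.015,0,0,0,0]
    - [-1,0.04,-0.015,0,0,0,0]
    - [-1,0.04,-0.015,0,0,0,0]
    - [-1,0.04,-0.015,0,0,0,0]
    - [-1,0.03,-0.015,0,0,0,0]
    - [-1,0.02,-0.008,0,0,0,0]
    - [-1,0,0,0,0,0,0]
  grip_force: 60

```text
t: 1.05
ee_pos: [0.4823, 0.3749, 0.2304]
eef_rot: [2.604, 1.757, -0.0]
wrist_force: [0.7, 0.5, -0.6]
grip_width: 0.002
```

>>> jog_arm:
  increments:
    - [-1,0.017,-0.005,-0.03,0,0,0]
    - [-1,0,0,-0.04,0,0,0]
    - [-1,0,0,-0.04,0,0,0]
    - [-1,0,0,-0.03,0,0,0]
    - [-1,0,0,-0.01,0,0,0]
    - [-1,0,0,0,0,0,0]

```text
t: 1.55
ee_pos: [0.4942, 0.3714, 0.0794]
eef_rot: [-2.6, -1.762, 0.006]
wrist_force: [0.6, -0.0, 1.2]
grip_width: -0.001
```

```bash
python3 - <<'E'
from h import *
t=cap('top')['frame'];s=cap('side')['frame'];w=cap('wrist')['frame']
im=np.hstack([cv2.resize(t[195:305,80:190],(400,400),interpolation=2),cv2.resize(s[240:350,365:475],(400,400),interpolation=2)])
cv2.imwrite('pics/m2.png',im); print(status.get_state()['ee_pos'])
E
```

```text
[0.49655836 0.37254975 0.08338819]
```

View pics/m2.png

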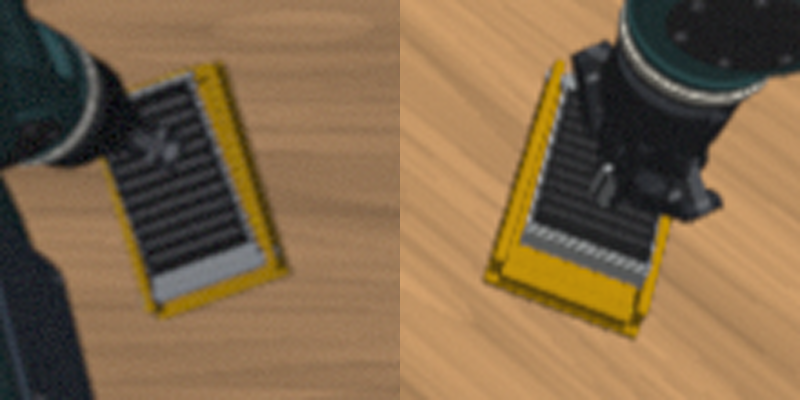

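The tip is over the middle of the rubber near the toe, at about (150,145) in the left crop and (600,185) in the right. Pressing now.

>>> jog_arm:
  increments:
    - [-1,0,0,-0.01,0,0,0]
    - [-1,0,0,-0.006,0,0,0]
    - [-1,0,0,-0.006,0,0,0]
    - [-1,0,0,-0.006,0,0,0]
    - [-1,0,0,-0.005,0,0,0]
    - [-1,0,0,-0.003,0,0,0]
    - [-1,0,0,0,0,0,0]
    - [-1,0,0,0,0,0,0]

```text
t: 2.37
ee_pos: [0.4976, 0.3727, 0.0464]
eef_rot: [2.601, 1.762, 0.007]
wrist_force: [3.9, 1.7, 10.7]
grip_width: -0.001
```

>>> jog_arm:
  increments:
    - [-1,0,0,-0.003,0,0,0]
    - [-1,0,0,-0.001,0,0,0]
    - [-1,0,0,-0.001,0,0,0]
    - [-1,0,0,0,0,0,0]

```text
t: 2.7
ee_pos: [0.4982, 0.373, 0.0418]
eef_rot: [2.6, 1.761, 0.009]
wrist_force: [6.3, 2.3, 12.5]
grip_width: 0.0
```

>>> jog_arm:
  increments:
    - [-1,0,0,-0.001,0,0,0]
    - [-1,0,0,-0.001,0,0,0]
    - [-1,0,0,0,0,0,0]

```text
t: 2.95
ee_pos: [0.4984, 0.3731, 0.0406]
eef_rot: [2.6, 1.761, 0.011]
wrist_force: [5.0, 2.1, 19.6]
grip_width: -0.002
```

>>> jog_arm:
  increments:
    - [-1,0,0,-0.001,0,0,0]
    - [-1,0,0,0,0,0,0]

```text
t: 3.12
ee_pos: [0.4985, 0.3732, 0.0404]
eef_rot: [2.6, 1.761, 0.012]
wrist_force: [0.5, 0.6, 32.0]
grip_width: 0.0
```

>>> jog_arm:
  increments:
    - [-1,0,0,0.03,0,0,0]
    - [-1,0,0,0.04,0,0,0]
    - [1,0,0,0.04,0,0,0]
    - [1,0,0,0.04,0,0,0]
    - [1,0,-0.03,0.03,0,0,0]
    - [1,0,-0.04,0.02,0,0,0]

```text
t: 3.62
ee_pos: [0.4962, 0.3062, 0.2383]
eef_rot: [2.598, 1.766, 0.006]
wrist_force: [0.7, -0.1, 0.2]
grip_width: 0.568
```

```bash
python3 - <<'E'
from h import *
t=cap('top')['frame'];s=cap('side')['frame']
im=np.hstack([cv2.resize(t[140:240,195:345],(450,300),interpolation=2),cv2.resize(s[150:290,200:340],(300,300),interpolation=2)])
im2=np.hstack([cv2.resize(t[195:295,80:180],(300,300),interpolation=2),cv2.resize(s[240:340,365:515],(450,300),interpolation=2)])
cv2.imwrite('pics/m3.png',np.vstack([im,im2])); print(status.get_state()['ee_pos'])
E
```

```text
[0.49687113 0.30234278 0.23895094]
```

View pics/m3.png

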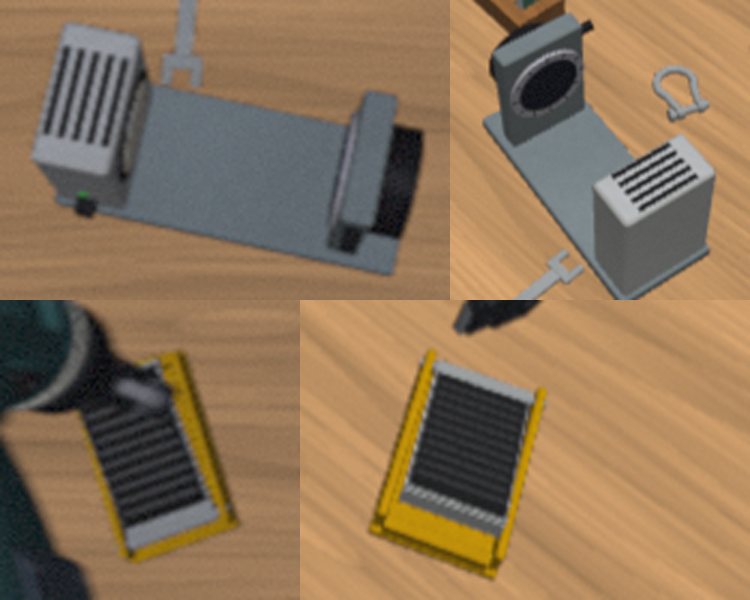

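The view shows the treadle back up and nothing disturbed. The press reached z = 0.0404 with 32 N, which is firmly on the stop. The lamp can't be judged from here, so I'll compare pixels.

```bash
python3 - <<'E'
from h import *
for n in('top','side'):
    a=cv2.imread(f'pics/{n}0.png').astype(int);b=cap(n)['frame'].astype(int)
    d=cv2.GaussianBlur(np.abs(b-a).astype(np.float32).max(2),(5,5),0)
    r=(slice(140,240),slice(200,345)) if n=='top' else (slice(150,290),slice(205,335))
    q=d[r];i=np.unravel_index(q.argmax(),q.shape);v,u=i[0]+r[0].start,i[1]+r[1].start
    print(n,q.max(),(u,v),a[v,u],b[v,u],q.mean())
    if n=='top':
        for u in range(226,234): print(u,a[206:209,u].tolist(),b[206:209,u].tolist()) if u in(227,228) else 0
E
```

```text
top 10.5859375 (np.int64(321), np.int64(216)) [14 19 20] [27 26 27] 5.1137996
227 [[72, 69, 70], [64, 64, 63], [71, 68, 62]] [[75, 74, 72], [70, 67, 63], [73, 69, 64]]
228 [[81, 78, 78], [79, 75, 72], [90, 88, 81]] [[81, 80, 80], [80, 78, 78], [94, 88, 84]]
side 12.785156 (np.int64(322), np.int64(157)) [ 97 145 190] [106 156 205] 9.332219
```

>>> jog_arm:
  increments:
    - [1,-0.002,-0.03,0.01,0,0,-0.1]
    - [1,-0.002,-0.038,0.01,0,0,-0.11]
    - [1,-0.002,-0.038,0.01,0,0,-0.11]
    - [1,-0.002,-0.038,0.01,0,0,-0.11]
    - [1,-0.002,-0.038,0,0,0,-0.11]
    - [1,-0.003,-0.038,0,0,0,-0.11]
    - [1,-0.003,-0.038,0,0,0,-0.11]
    - [1,-0.003,-0.038,0,0,0,-0.11]
    - [1,-0.003,-0.038,0,0,0,-0.11]
    - [1,-0.003,-0.038,0,0,0,-0.11]
    - [1,-0.003,-0.038,0,0,0,-0.11]
    - [1,-0.003,-0.038,0,0,0,-0.086]

```text
t: 4.82
ee_pos: [0.4645, -0.144, 0.2743]
eef_rot: [-3.137, 0.157, 0.002]
wrist_force: [0.4, -0.4, -0.6]
grip_width: 1.0
```

>>> jog_arm:
  increments:
    - [1,-0.003,-0.038,0,0,0,0]
    - [1,-0.003,-0.038,0,0,0,0]
    - [1,-0.003,-0.038,0,0,0,0]
    - [1,-0.003,-0.038,0,0,0,0]
    - [1,-0.003,-0.038,0,0,0,0]
    - [1,0,-0.03,0,0,0,0]
    - [1,0,-0.01,0,0,0,0]
    - [1,0,0,0,0,0,0]
    - [1,0,0,0,0,0,0]

```text
t: 5.57
ee_pos: [0.4501, -0.3722, 0.2742]
eef_rot: [-3.136, 0.149, 0.002]
wrist_force: [0.3, 0.1, -0.1]
grip_width: 0.997
```

```bash
python3 - <<'E'
from h import *
from scipy.spatial.transform import Rotation as Ro
np.set_printoptions(precision=4,suppress=True)
w=cap('wrist','w1.png'); st=status.get_state(); R=Ro.from_rotvec(st['eef_rot']).as_matrix()
print(st['ee_pos'],R, st['grip_width']);print(w['extrinsics'])
for p in ((.454,-.395,.152),): print(proj(w,p))
E
```

```text
[ 0.4501 -0.3716  0.2747] [[ 0.9956 -0.094  -0.0007]
 [-0.094  -0.9956  0.0012]
 [-0.0008 -0.0012 -1.    ]] 0.997742867127834
[[ 0.9956  0.0899  0.0278  0.4559]
 [-0.0941  0.9571  0.2741 -0.3022]
 [-0.0019 -0.2755  0.9613  0.4168]
 [ 0.      0.      0.      1.    ]]
[286.3802 222.7795]
```

View pics/w1.png

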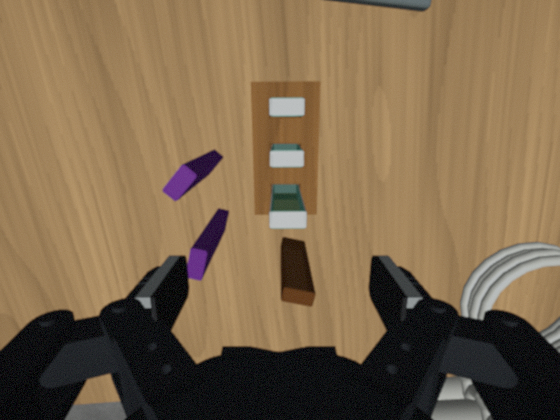

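The wrist view shows the long glass's white top at about (288,219), the two short glasses at (287,107) and (287,158), and brown and purple blocks clear of the fingers' path. I'll measure the top now.

```bash
python3 - <<'E'
from h import *
np.set_printoptions(precision=4,suppress=True)
w=cap('wrist'); hs=cv2.cvtColor(w['frame'],cv2.COLOR_BGR2HSV)
m=cv2.inRange(hs,(0,0,150),(180,45,255)); m[:, :240]=0; m[:,340:]=0; m[240:]=0; m[:90]=0
for c in cv2.findContours(m,0,2)[0]:
    if cv2.contourArea(c)<150: continue
    r=cv2.minAreaRect(c); z=.152 if r[0][1]>190 else .107
    q=np.array([onz(w,*p,z) for p in cv2.boxPoints(r)]); e=np.roll(q,-1,0)-q
    print(r, q.mean(0), np.linalg.norm(e,axis=1), np.degrees(np.arctan2(e[:,1],e[:,0])))
E
```

```text
((287.5, 220.0), (16.0, 37.0), 90.0) [ 0.4554 -0.3921  0.152 ] [0.0336 0.0155 0.0342 0.0155] [ -5.3269 -93.9254 174.678   84.1606]
((286.5, 159.0), (16.0, 33.0), 90.0) [ 0.4598 -0.3424  0.107 ] [0.0332 0.0162 0.0337 0.0162] [ -5.3444 -94.0805 174.66    84.2123]
((286.5, 107.0), (35.0, 18.0), 0.0) [ 0.4641 -0.2925  0.107 ] [0.0166 0.0336 0.0166 0.0341] [ 84.1606  -5.3582 -94.0288 174.6464]
```

>>> jog_arm:
  increments:
    - [1,0.005,-0.022,0,0,0,0]
    - [1,0,0,-0.03,0,0,0]
    - [1,0,0,-0.035,0,0,0]
    - [1,0,0,-0.035,0,0,0]
    - [1,0,0,-0.03,0,0,0]
    - [1,0,0,-0.02,0,0,0]
    - [1,0,0,-0.0125,0,0,0]
    - [1,0,0,0,0,0,0]
    - [1,0,0,0,0,0,0]

```text
t: 6.42
ee_pos: [0.455, -0.3937, 0.1132]
eef_rot: [-3.138, 0.147, 0.0]
wrist_force: [-0.5, -0.0, -0.1]
grip_width: 1.002
```

```bash
python3 - <<'E'
from h import *
w=cap('wrist'); s=cap('side')['frame']
cv2.imwrite('pics/m4.png',np.hstack([cv2.resize(w['frame'],(480,360)),cv2.resize(s[70:170,170:260],(320,360),interpolation=2)]))
st=status.get_state();print(st['ee_pos'],st['wrist_force'])
E
```

```text
[ 0.45540637 -0.39471475  0.11425796] [ 0.12168852 -0.35883769 -0.61354064]
```

View pics/m4.png

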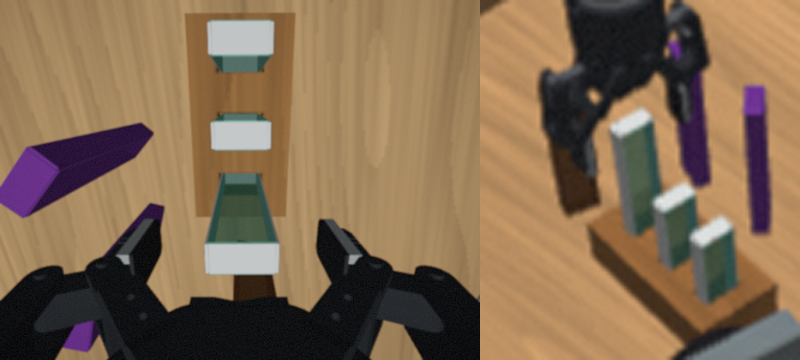

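The pads straddle the glass, which is centred between them at (241,258). Closing.

>>> jog_arm:
  increments:
    - [-1,0,0,0,0,0,0]
    - [-1,0,0,0,0,0,0]
    - [-1,0,0,0,0,0,0]
    - [-1,0,0,0,0,0,0]
    - [-1,0,0,0,0,0,0]
    - [-1,0,0,0,0,0,0]
    - [-1,0,0,0,0,0,0]
    - [-1,0,0,0,0,0,0]
    - [-1,0,0,0,0,0,0]
    - [-1,0,0,0,0,0,0]
  grip_force: 45

```text
t: 7.35
ee_pos: [0.455, -0.3951, 0.1132]
eef_rot: [3.138, -0.149, 0.001]
wrist_force: [2.0, 0.6, 5.1]
grip_width: 0.39
```

>>> jog_arm:
  increments:
    - [-1,0,0,0.005,0,0,0]
    - [-1,0,0,0.01,0,0,0]
    - [-1,0,0,0.01,0,0,0]
    - [-1,0,0,0.015,0,0,0]
    - [-1,0,0,0.02,0,0,0]
    - [-1,0,0,0.03,0,0,0]
    - [-1,0,0,0.03,0,0,0]
    - [-1,0,0,0.03,0,0,0]
    - [-1,0,0,0.03,0,0,0]
    - [-1,0,0,0.02,0,0,0]
    - [-1,0,0,0.01,0,0,0]
    - [-1,0,0,0,0,0,0]

```text
t: 8.35
ee_pos: [0.4549, -0.3953, 0.326]
eef_rot: [3.135, -0.149, 0.004]
wrist_force: [1.2, -0.8, -1.7]
grip_width: 0.396
```

```bash
python3 - <<'E'
from h import *
w=cap('wrist'); s=cap('side')['frame']
cv2.imwrite('pics/m5.png',np.hstack([cv2.resize(w['frame'],(480,360)),cv2.resize(s[40:170,150:267],(320,360),interpolation=2)]))
st=status.get_state();print(st['ee_pos'],st['wrist_force'],st['grip_width'])
E
```

```text
[ 0.45463201 -0.39489365  0.32298222] [ 0.09987968  0.1670362  -1.86172712] 0.39032303882323555
```

View pics/m5.png

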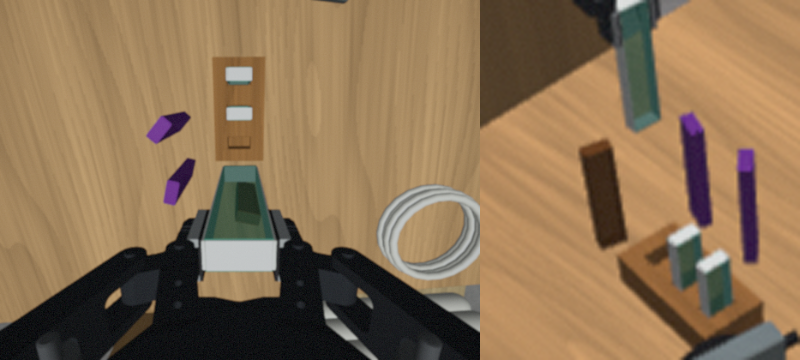

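The glass is out and held by its frosted edges, and the short glasses are undisturbed. Carrying it over above the viewer gap.

>>> jog_arm:
  increments:
    - [-1,0.008,0.015,0.005,0,0,0]
    - [-1,0.012,0.03,0,0,0,-0.01]
    - [-1,0.015,0.035,0,0,0,-0.01]
    - [-1,0.015,0.038,0,0,0,-0.01]
    - [-1,0.015,0.038,0,0,0,-0.01]
    - [-1,0.015,0.038,0,0,0,-0.01]
    - [-1,0.015,0.038,0,0,0,-0.01]
    - [-1,0.015,0.038,0,0,0,-0.01]
    - [-1,0.015,0.035,0,0,0,-0.01]
    - [-1,0.012,0.03,0,0,0,-0.01]
    - [-1,0.008,0.018,0,0,0,0]
    - [-1,0.005,0.007,0,0,0,0]

```text
t: 9.45
ee_pos: [0.6048, -0.0321, 0.3267]
eef_rot: [-3.128, 0.286, 0.003]
wrist_force: [-0.0, -0.3, -1.9]
grip_width: 0.39
```

>>> jog_arm:
  increments:
    - [-1,0,0,0,0,0,0]
    - [-1,0,0,0,0,0,0]

```text
t: 9.62
ee_pos: [0.6044, -0.0354, 0.3272]
eef_rot: [3.128, -0.29, -0.002]
wrist_force: [-0.2, -0.8, -1.5]
grip_width: 0.39
```

```bash
python3 - <<'E'
from h import *
np.set_printoptions(precision=4,suppress=True)
w=cap('wrist','w2.png'); s=cap('side','s2.png')
cv2.imwrite('pics/m6.png',np.vstack([np.hstack([cv2.resize(w['frame'],(400,300)),cv2.resize(s['frame'][120:300,190:370],(300,300),interpolation=2)]),cv2.resize(w['frame'][:170,100:460],(700,300),interpolation=2)]))
st=status.get_state();print(st['ee_pos'],st['eef_rot'],st['wrist_force'],st['grip_width']);print(w['extrinsics'])
E
```

```text
[ 0.6043 -0.0361  0.3276] [ 3.1278 -0.292  -0.0009] [ 0.366   0.4096 -1.8841] 0.38877614713689884
[[ 0.9831  0.1753  0.0526  0.6165]
 [-0.183   0.9446  0.2724  0.034 ]
 [-0.0019 -0.2774  0.9608  0.4696]
 [ 0.      0.      0.      1.    ]]
```

View pics/m6.png

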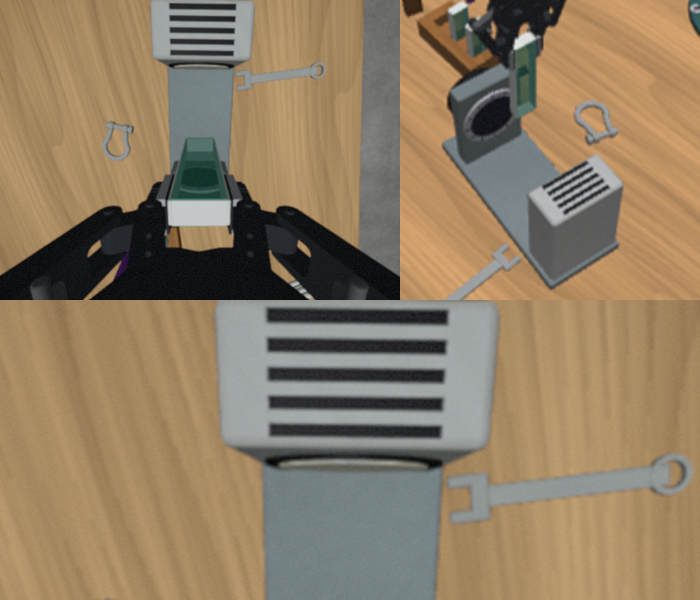

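```bash
python3 - <<'E'
from h import *
np.set_printoptions(precision=4,suppress=True)
w=cap('wrist'); 
# top view at current time unavailable (arm occludes); wrist edge finding on rows
g=cv2.cvtColor(w['frame'],cv2.COLOR_BGR2HSV)[:,:,1].astype(float); g=cv2.GaussianBlur(g,(1,5),0)
def edges(v,lo,mid,hi):
    r=np.diff(cv2.GaussianBlur(g[v:v+1],(5,1),0)[0])
    return lo+np.abs(r[lo:mid]).argmax()+.5, mid+np.abs(r[mid:hi]).argmax()+.5
for z,vs,k in((.023,(105,115,125,135,145,155),(220,270,340)),(.191,(10,25,40,55,70),(195,280,365))):
    L=[];R=[]
    for v in vs:
        a,b=edges(v,*k); L.append(onz(w,a,v,z));R.append(onz(w,b,v,z))
    L,R=np.array(L),np.array(R)
    for q in(L,R):
        p=np.polyfit(q[:,1],q[:,0],1); print(z,'dx/dy',p[0],'yaw',-np.degrees(np.arctan(p[0])),'res',np.std(q[:,0]-np.polyval(p,q[:,1])))
    u=np.array([.9833,-.1822]); print('x\' edges',(L[:,:2]@u).round(4),(R[:,:2]@u).round(4),'mid',((L+R)[:,:2]@u/2).mean())
# lamp front top edge
for u_ in(250,280,310):
    col=w['frame'][60:110,u_].astype(int).sum(1); print(u_,(60+np.diff(col).argsort()[:3]), [onz(w,u_,60+np.diff(col).argmin(),.191)@np.array([.1822,.9833,0])])
E
```

```text
0.023 dx/dy 0.20398143781633207 yaw -11.529109342035042 res 0.0003846119741651671
0.023 dx/dy 0.19207277226667524 yaw -10.8725465884262 res 0.0003461431395484128
x' edges [0.5384 0.5379 0.5373 0.5367 0.5376 0.537 ] [0.6664 0.667  0.6661 0.6667 0.6658 0.6664] mid 0.6019460287522816
0.191 dx/dy 0.19723812713173272 yaw -11.157694609758229 res 0.00020546660332860763
0.191 dx/dy 0.1937663029946043 yaw -10.96609697889472 res 5.438959822042074e-17
x' edges [0.5445 0.5447 0.544  0.5441 0.5442] [0.6618 0.6617 0.6616 0.6615 0.6614] mid 0.6029368945269455
250 [68 69 67] [np.float64(0.18475080566819907)]
280 [69 68 91] [np.float64(0.18391212761452788)]
310 [69 70 68] [np.float64(0.18384969227157824)]
```

```bash
python3 - <<'E'
from h import *
np.set_printoptions(precision=4,suppress=True)
w=cap('wrist'); s=cap('side'); t=cap('top')
a=np.radians(-11.1); M=np.array([[np.cos(a),np.sin(a),0],[-np.sin(a),np.cos(a),0],[0,0,1]])
V=lambda x,y:(200+(x-281)/3,140+y/3)
f=lambda n,d,p,z:print(n,M@onz(d,*p,z))
f('win analyser (side)',s,(244.3,189.7),.12)
f('lamp inner top edge wrist',w,(284,82.3),.191)
f('lamp rim top wrist',w,(284,93.5),.163)
f('lamp inner edge top',t,V(393,105),.191); f('ana inner edge top',t,V(620,160),.191)
f('plate -y end top',t,V(658,274),.023); f('plate +y end top',t,V(322,205),.023)
for n,p in(('plate front mid',(490,239)),('plate back',(514,101))): f(n,t,V(*p),.023)
# dark analyser window by mask in the first side picture
im=cv2.imread('pics/side0.png'); m=cv2.inRange(cv2.cvtColor(im,cv2.COLOR_BGR2HSV),(0,0,0),(180,255,60)); m[:165]=0;m[212:]=0;m[:,:228]=0;m[:,262:]=0
for c in cv2.findContours(m,0,2)[0]:
    if cv2.contourArea(c)>60: e=cv2.fitEllipse(c); print(e); f('win mask',s,e[0],.12)
print('now',M@status.get_state()['ee_pos'])
# held glass: white top at z
st=status.get_state()
hs=cv2.cvtColor(w['frame'],cv2.COLOR_BGR2HSV); m=cv2.inRange(hs,(0,0,150),(180,45,255)); m[:,:215]=0;m[:,340:]=0;m[:260]=0;m[330:]=0
c=max(cv2.findContours(m,0,2)[0],key=cv2.contourArea); r=cv2.minAreaRect(c); zt=st['ee_pos'][2]+.0385
q=np.array([onz(w,*p,zt) for p in cv2.boxPoints(r)]); e=np.roll(q,-1,0)-q
print('glass top',r,q.mean(0),np.linalg.norm(e,axis=1),np.degrees(np.arctan2(e[:,1],e[:,0])))
E
```

```text
win analyser (side) [ 0.6053 -0.0032  0.12  ]
lamp inner top edge wrist [0.6027 0.1798 0.191 ]
lamp rim top wrist [0.6033 0.1728 0.163 ]
lamp inner edge top [0.6012 0.1752 0.191 ]
ana inner edge top [ 0.5952 -0.0116  0.191 ]
plate -y end top [ 0.5363 -0.0735  0.023 ]
plate +y end top [0.5341 0.2412 0.023 ]
plate front mid [0.5356 0.0832 0.023 ]
plate back [0.6677 0.0889 0.023 ]
((245.27142333984375, 189.4971466064453), (16.81096649169922, 31.138015747070312), 49.8778076171875)
win mask [ 0.6029 -0.0023  0.12  ]
now [0.6001 0.0812 0.328 ]
glass top ((278.5, 298.0), (36.0, 87.0), 90.0) [ 0.6038 -0.0332  0.3665] [0.0331 0.0159 0.0344 0.0159] [-10.6151 -98.3796 169.3931  77.0987]
```

>>> jog_arm:
  increments:
    - [-1,0.003,0.001,-0.01,0,0,-0.008]
    - [-1,0,0,-0.02,0,0,0]
    - [-1,0,0,-0.025,0,0,0]
    - [-1,0,0,-0.025,0,0,0]
    - [-1,0,0,-0.025,0,0,0]
    - [-1,0,0,-0.025,0,0,0]
    - [-1,0,0,-0.02,0,0,0]
    - [-1,0,0,-0.015,0,0,0]
    - [-1,0,0,-0.008,0,0,0]
    - [-1,0,0,-0.003,0,0,0]
    - [-1,0,0,0,0,0,0]
    - [-1,0,0,0,0,0,0]

```text
t: 10.92
ee_pos: [0.6081, -0.0341, 0.1528]
eef_rot: [3.127, -0.303, 0.002]
wrist_force: [-0.6, 0.1, -1.5]
grip_width: 0.39
```

```bash
python3 - <<'E'
from h import *
np.set_printoptions(precision=4,suppress=True)
w=cap('wrist','w3.png'); s=cap('side','s3.png'); t=cap('top')
cv2.imwrite('pics/m7.png',np.vstack([np.hstack([cv2.resize(w['frame'],(400,300)),cv2.resize(s['frame'][130:280,200:350],(400,400),interpolation=2)[:300]]),np.hstack([cv2.resize(t['frame'][140:240,195:345],(400,267),interpolation=2),cv2.resize(w['frame'][140:420,140:420],(400,400),interpolation=2)[:267]])]))
ps=[]
for i in range(6): ps.append(status.get_state()['ee_pos']); viewer.capture('top')
st=status.get_state();print(np.mean(ps,0),st['eef_rot'],st['wrist_force'],st['grip_width'],st['t'])
a=np.radians(-11.1); M=np.array([[np.cos(a),np.sin(a),0],[-np.sin(a),np.cos(a),0],[0,0,1]]);print(M@np.mean(ps,0))
E
```

```text
[ 0.608  -0.034   0.1524] [ 3.127  -0.3026  0.0004] [ 0.118   0.4131 -1.9045] 0.3924043144036321 11.3667
[0.6031 0.0837 0.1524]
```

View pics/m7.png

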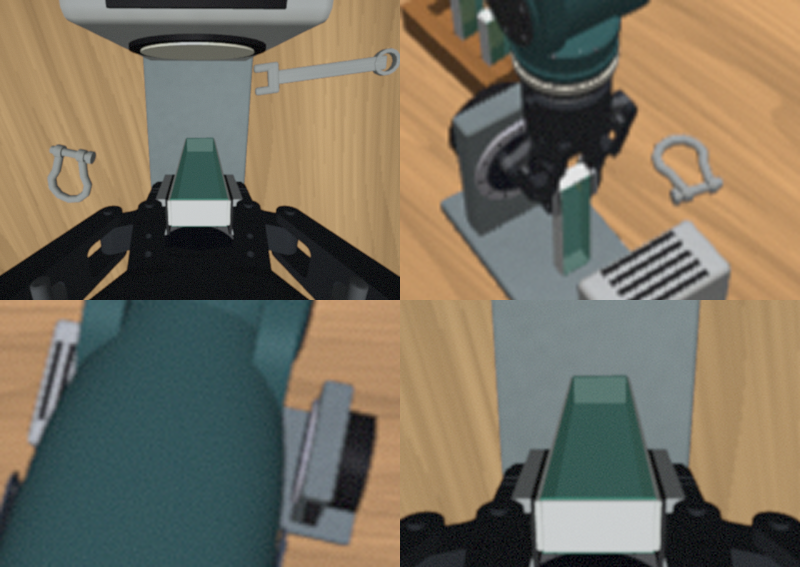

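```bash
python3 - <<'E'
from h import *
np.set_printoptions(precision=4,suppress=True)
w=cap('wrist'); a=np.radians(-11.1); M=np.array([[np.cos(a),np.sin(a),0],[-np.sin(a),np.cos(a),0],[0,0,1]])
f=lambda u,v,z:M@onz(w,u,v,z)
for n,l,r,v,z in(('top +y edge',238,320.6,278.6,.1909),('top -y edge',238,320.6,316,.1909),('bottom +y edge',262.5,298.9,193.9,.0509)):
    A,B=f(l,v,z),f(r,v,z); print(n,A,B,(A+B)/2,np.linalg.norm(A-B))
print('lens px',w['frame'][70,277],'rim top', f(277,58,.163))
for x in(270,277,284): c=w['frame'][40:95,x].sum(1); print(x,40+np.where(np.abs(np.diff(c.astype(int)))>60)[0])
E
```

```text
top +y edge [0.5865 0.0952 0.1909] [0.6179 0.0953 0.1909] [0.6022 0.0953 0.1909] 0.03132071234417564
top -y edge [0.586  0.0788 0.1909] [0.6185 0.0788 0.1909] [0.6022 0.0788 0.1909] 0.03255531591084114
bottom +y edge [0.5887 0.0936 0.0509] [0.6186 0.0936 0.0509] [0.6037 0.0936 0.0509] 0.02988693002843495
lens px [ 92 101 100] rim top [0.6012 0.1764 0.163 ]
270 [57 58 59 61 62 63]
277 [57 58 59 61 62]
284 [57 58 59 61 62 63]
```

```bash
python3 - <<'E'
from h import *
st=status.get_state(); print(st['ee_pos'],abs(st['qvel']).max(),st['wrist_force'],st['grip_width'],st['t'])
print(bot.sign_off())
E
```

```text
[ 0.60775105 -0.03393319  0.15196288] 0.0015479544531106903 [-0.06918288  0.13734767 -1.87831034] 0.39257364072513706 11.4167
the job is handed in; nothing more can be done
None
```

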